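Shut, pin and hold the casting mould

ROBOT

A 7-joint arm with a two-finger parallel gripper is mounted at the origin on the work surface. World frame = base frame: x ahead of the robot, y to its left, z up, the work surface at z = 0. Lengths are in m, angles in degrees, forces in N, time in s.
With the tool pointing down it reaches from about 0.35 to 0.9 m from the base axis. Payload 19.9 kg.
Tool frame: the origin (TCP) lies between the finger pads, 19 mm behind the fingertips; this is the grasp point; z points along the fingers, y is the line along which they close (so a half turn about z gives the same grasp; the last joint's range is limited). The gripper opens to 94 mm and grips with 3 to 60 N. Pads are 16 mm wide; open, the fingers measure 119 mm over their backs; the gripper's body (75 mm by 177 mm) begins 78 mm behind the grasp point.
Start: joints at [74.628, 23.915, -0.59, 92.452, 0.269, 63.638, -3.037], TCP at [0.141, -0.609, 0.224] pointing down, gripper open.
Joint ranges: [-161.28, 161.28], [-22.2, 115.67], [-73.04, 71.86], [3.21, 147.25], [-68.34, 248.33], [10.77, 114.83], [-161.83, 161.83]. Speed limits (degrees/s): [108.29, 108.29, 136.94, 136.94, 172.46, 172.46, 172.46].

INTERFACE

Orientations are given as [roll, pitch, yaw] about the fixed x, y, z axes, in that order (R = Rz(yaw) Ry(pitch) Rx(roll)).
In Python, from rig import r gives the robot as it stands.
- The arm moves only by the shell command python3 -m jog 'ROWS' [OPENING] [FORCE]. ROWS is JSON, a list of rows, each an object of numbers: "dx", "dy", "dz": the shift along the tool's x, y, z scaled (see below); "ax", "ay", "az": the turn, a rotation vector about the tool's x, y, z scaled (see below). A call has 1 to 10 rows; each row shifts and turns the commanded pose from where the row before left it, along the tool's axes as they then stand; what a row does not reach is not made up. The controller multiplies each number of a shift by 200 mm and each number of a turn by 2 rad. A row lasts 1/10 s, in which the tool goes at most 50 mm and 8.59 degrees, less where a joint would pass 70% of its speed; a pose out of reach is approached as far as the arm can. A call with a number of a shift or a turn outside -1 to 1 is refused whole. A call with a gripper value outside its range is refused whole. OPENING is the opening, from 0 (shut) to 1 (fully open), set as the call begins (- or left out, the last holds). The fingers move at their own pace and stop on an object; FORCE is the grip in N (left out, the last holds). Time passes only in rows, so rows that do not move let the fingers close. It gives the time, the measured TCP pose, the force, the opening and the grip force at its end, in the units of the state.
- r.sense(): the state, without advancing time (a new reading comes with each control period).
- r.get_image(name): name is "scene" or "top"; returns a dict with "color" (420x560x3 uint8, red, green, blue), "fx", "fy", "cx", "cy" (pixels), "dist" ([k1, k2, p1, p2, k3] as OpenCV has them; the pictures are not rectified), "rvec" (rotation vector, rad) and "tvec" (3), from world to camera coordinates, as OpenCV has them. Camera axes: x right, y down, z forward; pixel columns grow to the right and rows downward; lengths in m; the calibration is good to about 2 mm. A picture is of the moment at which its call begins. There is no depth.
- r.sign_off(): hands the job in; it is judged then, once.
The state is a dict: "time": time; "joint_positions": joint angles; "qvel": joint speeds; "effort": joint torques, N m; "position": TCP position; "tcp_rot": TCP orientation; "contact_force": force on the tool from outside, world axes, zero at the start; "ft_torque": the same for the moment, N m; "grip_width": opening from 0.0 (shut) to 1.0 (fully open); "grasp_force": force on a finger pad.
Only numpy, scipy, OpenCV 4.12 (cv2) and the standard library are available. Lean on these libraries where they do the work, as an engineer would, in place of code of your own. Each camera call takes 0.05 s, during which the arm holds its last target. There are 200 camera calls.

TASK

Close up the hinged plaster mould: first take the wooden spacer out from between its open halves and put it back upright, fully home, in its own storage block (the one whose pocket it fits), then swing the loose half shut. Push the steel pin fully down through the aligned holes of the three ears until its head rests on them, let go of the pin, and then take the two halves between the fingers from above, across the seam, and squeeze them firmly together. Finish while still holding that squeeze, and leave everything else on the bench where it stands.

Things in the scene. Friction and masses are not known exactly. Their poses are not given: they have to be found in the camera images.
- mould: Plaster mould on a fixed 12 mm board (x -135 to 100, y -65 to 170). Origin on the bench under the middle of the closed seam; x along the seam from ears (-) to hinge (+), y across it to the opening side, z up. Shut, the halves span x -65 to 65, y -30 to 0 (fixed) and 0 to 30 (moving); tops 102 above the bench. A hollow 36 wide (x) lies open-topped in the middle of the seam.
- half_fixed: The half that does not move, same frame as the mould. At its -x end it carries two steel ears, one above the other (34 x 28 x 12 mm, tops 102 and 76 mm above the bench), with a vertical 12 mm hole.
- half_moving_end (a point): Point on top of the moving half (102 mm high), near its free end: 137 mm from the hinge axis along the half and 15 mm from its outer face (half 30 thick); its y axis points out of the outer face. The half's steel ear (34 x 28 x 12 mm, top 89 high, 12 mm hole, 154 mm from the hinge axis in line with the seam face) goes between the fixed ears; shut, all three holes align.
- half_moving (a joint): Hinge angle of the moving half, rad: 0 is shut (against a stop), grows as it swings open to +y of the mould (at most 1.4), about the vertical axis through mould_hinge. It starts 0.8 to 1.15 open, stays where it is left (friction about 0.12 N m) and has no spring.
- mould_hinge (a point): On the vertical hinge axis, level with the top of the mould (102 mm above the bench), 72 mm from the mould's origin along its +x. Axes as the mould.
- pin_hole (a point): Mouth of the hole in the uppermost ear, 102 mm above the bench, at x = -82, y = 0 of the mould. Vertical hole, 12 mm wide with a small chamfer; the stack of three ears reaches 44 mm down, with free space below.
- spacer: Light wooden block 20 x 44 x 70 mm (x, y, z), about 50 g, standing upright on the mould's board between the open halves, where it keeps the mould from closing. Origin at the centre of its underside. Best gripped across its 20 mm width (its x), near the top.
- slot_bar: The spacer's own storage block: fixed light wooden block 86 x 80 x 40 mm with one oblong pocket in its centre, 23 (x) x 47 (y) mm, 30 mm deep (floor 10 mm above the bench), empty; a small black bar is inlaid on the rim. Origin at the centre of its underside. The spacer seated stands 40 mm out of it. It stands in a row with two like blocks, in any order.
- slot_square: Storage block of the same size with an empty 37 x 37 mm square pocket, 30 mm deep: not for the spacer. Origin at the centre of its underside.
- slot_round: Storage block of the same size with a round pocket, in which the plug stands: not for the spacer. Origin at the centre of its underside.
- pin: Steel pin, about 60 g, upright in its stand: shank 10 mm thick and 50 mm long with a tapered tip (last 8 mm), above it a round knob 22 mm thick and 34 mm high. Origin at the tip, z up towards the knob (knob from 50 to 84 mm above the tip). At the start the tip rests on the bench. Fully pushed in, the tip is 52 mm above the bench.
- pin_stand: Fixed wooden block 60 x 60 x 40 mm with a vertical 12 mm through hole in which the pin stands. Origin at the centre of its underside.
- plug: Bystander: plaster cylinder 32 mm thick, 70 mm high, in the round storage pocket. Origin at the centre of its underside.
- bowl: Bystander: white bowl 150 mm wide, 70 mm high. Origin at the centre of its underside.
- cup: Bystander: brown clay cup 68 mm wide, 70 mm high. Origin at the centre of its underside.
- mug: Bystander: white mug 76 mm wide, 85 mm high. Origin at the centre of its underside.
- jar: Bystander: clear jar 64 mm wide, 90 mm high. Origin at the centre of its underside.
- cutter: Bystander: steel ring cutter 60 mm wide, 25 mm high. Origin at the centre of its underside.
- brush: Bystander: brush lying on the bench in front of the storage blocks, long axis x. Origin near its middle.

How it is judged:
By the outcome, as a careful person would: the job done as asked, in the order asked, and still so for the second after the job is handed in, while the arm keeps its last pose, push and grip.
It also fails if it takes over 72 s, if anything falls off the work surface, if the arm or the gripper's body presses on something with over 40 N, if the wrist force passes 120 N, or if a joint passes its speed limit or range.

## Working session

There is one attempt and no reset: what is moved stays moved. The work goes in short steps, Python scripts to look and compute and a shell command to move; the robot and the scene stay as the last step left them, time stands still between calls to the robot, and variables do not carry over. Pictures are saved under pics/ and viewed, at most 10 in all, crops included, and the job is handed in when it is done.

```bash
ls; mkdir -p pics
python3 - <<'E'
from rig import r
import cv2
print(r.sense())
for n in("scene","top"):
    d=r.get_image(n); c=d.pop("color"); cv2.imwrite(f"pics/{n}0.png",c[:,:,::-1]); print(d)
E
```

```text
pics
{'time': 0.0, 'joint_positions': array([74.62604795, 23.94749824, -0.59064633, 92.48824214,  0.26744212,
       63.63824731, -3.03560259]), 'qvel': array([ 0.10912237,  0.01477241, -0.01784305,  0.01507976, -0.03714076,
       -0.12694333, -0.00270866]), 'effort': array([-2.70292230e-04, -8.51268625e+01,  6.38432745e-01, -4.25992048e+01,
       -4.88204858e-02,  1.86022214e-02,  1.74944507e-04]), 'position': array([ 0.1404677 , -0.608618  ,  0.22361119]), 'tcp_rot': array([-1.79927479e+02,  3.58558142e-03,  1.29972157e+01]), 'contact_force': array([ 0.51822285, -0.37564702, -0.66865481]), 'ft_torque': array([ 0.03505154, -0.0672295 ,  0.00480683]), 'grasp_force': 0.0, 'grip_width': 1.0003873703933912}
{'fx': 485.8684096032205, 'fy': 485.8684096032205, 'cx': 283.56747962718924, 'cy': 212.68499405459943, 'dist': array([-0.0383659,  0.       ,  0.       ,  0.       ,  0.       ]), 'rvec': array([ 1.76271851,  1.52877078, -0.76058146]), 'tvec': array([-0.10508527, -0.2526446 ,  1.7135055 ])}
{'fx': 398.08376637124155, 'fy': 398.08376637124155, 'cx': 278.09007293516845, 'cy': 214.32059015451608, 'dist': array([-0.09601887,  0.        ,  0.        ,  0.        ,  0.        ]), 'rvec': array([ 2.19818722, -2.20858289,  0.06762894]), 'tvec': array([0.04613829, 0.5502787 , 1.188489  ])}
```

View pics/scene0.png

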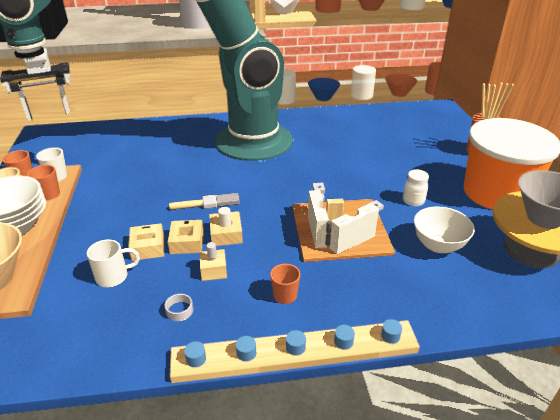

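View pics/top0.png

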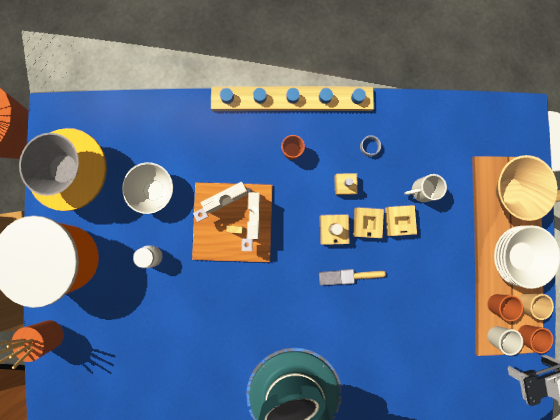

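The top view has world +x up and +y left. The mould is at about (232,222), with the fixed half at right (250,220), the hinge at its upper end and the spacer at (236,231). The storage blocks are at (335,230), (369,223) and (402,221), and the pin stand is at (346,184). I'll zoom in next.

Run:
```python
import cv2,numpy as np
t=cv2.imread("pics/top0.png"); s=cv2.imread("pics/scene0.png")
z=lambda im,x0,x1,y0,y1,f:cv2.resize(im[y0:y1,x0:x1],None,fx=f,fy=f,interpolation=cv2.INTER_CUBIC)
a=z(t,185,285,175,270,4)       # 400x380
b=z(t,315,415,170,265,4)
c=z(s,290,390,175,260,4); d=z(s,120,250,195,280,3)
o=np.zeros((600,800,3),np.uint8); o2=o.copy()
A=z(t,185,285,178,268,6);  # 600x540
o=np.hstack([a,b]); cv2.imwrite("pics/z1.png",o)
d=cv2.resize(d,(400,262)); o2=np.hstack([c,np.vstack([d,np.zeros((340-262,400,3),np.uint8)])]); cv2.imwrite("pics/z2.png",o2)
```

```text
(no output)
```

View pics/z1.png

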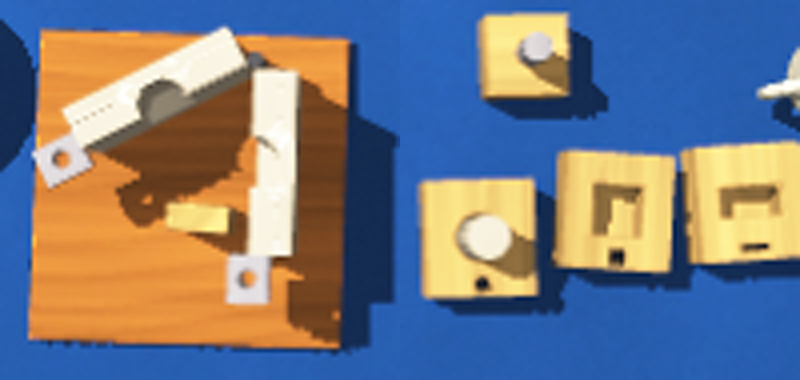

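View pics/z2.png

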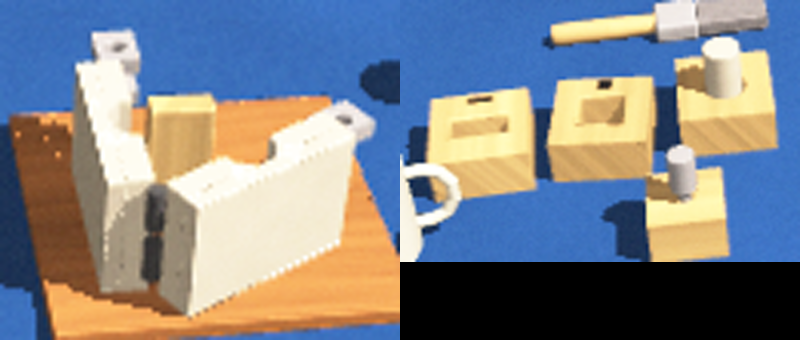

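The storage block with the bar inlay is the rightmost one in the top view (402,221), beyond the square one. The spacer's top is at z1 (167–230, 203–233), the fixed ear hole at z1 (247,279) and the moving ear hole at z1 (61,158). Next I fit the models to image edges in both views.

```bash
cat > cam.py <<'E'
import cv2,numpy as np
from scipy.optimize import least_squares
from scipy.ndimage import map_coordinates
def proj(d,P): return cv2.projectPoints(np.float64(P).reshape(-1,3),d["rvec"],d["tvec"],K(d),d["dist"])[0][:,0]
def K(d): return np.array([[d["fx"],0,d["cx"]],[0,d["fy"],d["cy"]],[0,0,1.]])
def unproj(d,uv,z):
    n=cv2.undistortPoints(np.float64(uv).reshape(1,1,2),K(d),d["dist"])[0,0]
    R=cv2.Rodrigues(d["rvec"])[0]; o=-R.T@d["tvec"]; v=R.T@np.r_[n,1]
    return o+v*(z-o[2])/v[2]
def seg(a,b,n=25): return np.linspace(a,b,n+2)[1:-1],(np.float64(b)-a)/np.linalg.norm(np.float64(b)-a)
def rect(x0,x1,y0,y1,z):
    c=[(x0,y0,z),(x1,y0,z),(x1,y1,z),(x0,y1,z)]; return [seg(c[i],c[(i+1)%4]) for i in range(4)]
def circ(r,z,x=0,y=0):
    return [(np.array([[x+r*np.cos(t),y+r*np.sin(t),z]]),np.array([-np.sin(t),np.cos(t),0])) for t in np.arange(0,6.28,.26)]
def pose(p,P,vec=False):
    c,s=np.cos(p[2]),np.sin(p[2]); Q=P@np.array([[c,s,0],[-s,c,0],[0,0,1]])
    return Q if vec else Q+[p[0],p[1],p[3]]
def fit(views,edges,p0,place=pose,rng=(4,2.5,1.5),fixed=()):
    """views: image dicts; edges: (points, tangent) in object frame; normal-search edge ICP. Returns p, per-edge rms"""
    p=np.float64(p0); free=[i for i in range(len(p)) if i not in fixed]
    for w in rng:
      for it in range(6):
        tg=[]
        for d in views:
            g=cv2.GaussianBlur(d["color"],(0,0),.7).astype(float)
            for P,t in edges:
                W=place(p,P); V=place(p,t[None],True)[0]
                u=proj(d,W); du=proj(d,W+V*1e-3)-u; n=np.c_[-du[:,1],du[:,0]]; n/=np.linalg.norm(n,axis=1)[:,None]
                s=np.arange(-w-.5,w+.51,.25); q=u[:,None]+s[None,:,None]*n[:,None]
                pr=np.stack([map_coordinates(g[...,k],[q[...,1],q[...,0]],order=1,mode='nearest') for k in range(3)],-1)
                G=np.abs(pr[:,2:]-pr[:,:-2]).sum(-1); j=G.argmax(1); ok=(G.max(1)>25)&(j>0)&(j<G.shape[1]-1)
                tg.append((d,P,n,u,s[1:-1][j],ok))
        def res(x):
            pp=p.copy(); pp[free]=x
            return np.concatenate([ok*(((proj(d,place(pp,P))-u)*n).sum(1)-o) for d,P,n,u,o,ok in tg])
        p[free]=least_squares(res,p[free],loss='soft_l1',f_scale=.3,x_scale=.01).x
    return p,np.median(np.abs(res(p[free])))
E
cat > meas.py <<'E'
from cam import *; from rig import r
V={n:r.get_image(n) for n in("top","scene")}; T=V["top"]; B=[T,V["scene"]]
z1=lambda u,v,ox=185:(ox+(u+.5)/4-.5,175-5*(ox>200)+(v+.5)/4-.5)
mm=1e-3
def rep(n,e,c,**k):
    for nm,vs in(("both",B),("top",[T]),("scene",B[1:])):
        fx=() if nm=="both" else (3,)
        p,q=fit(vs,e,[c[0],c[1],k.get("yaw",0),0],fixed=fx); print(n,nm,np.round(p[:2]*1e3,1),"yaw %.1f"%np.degrees(p[2]),"dz %.1f"%(p[3]*1e3),"res %.2f"%q)
        if nm=="both":P=p
    return P
h=unproj(T,z1(247,279),.102); h2=unproj(T,z1(61,158),.089)
yaw=np.radians(-2.2); o=h+[.082*np.cos(yaw),.082*np.sin(yaw),0]
ed=rect(-.135,.1,-.065,.17,.012)+rect(-.065,.065,-.03,0,.102)[:1]+[seg((-.065,0,.102),(-.022,0,.102)),seg((.022,0,.102),(.065,0,.102)),seg((.065,0,.102),(.065,-.03,.102))]+rect(-.099,-.065,-.014,.014,.102)
m=rep("mould",ed,o,yaw=yaw)
hw=pose(m,np.array([[-.082,0,.102]]))[0]; hg=pose(m,np.array([[.072,0,.102]]))[0]
print("pin_hole",hw*1e3,"click",h*1e3,"hinge",hg*1e3)
v=h2-hg; a=np.arctan2(-v[1],-v[0])-m[2]; print("ear2 click",h2*1e3,"r",np.hypot(*v[:2])*1e3,"angle",a,a%(2*np.pi)-2*np.pi)
c=unproj(T,z1(198,218),.082)
rep("spacer",rect(-.01,.01,-.022,.022,.082),c,yaw=np.radians(-4))
bl=rect(-.043,.043,-.04,.04,.04)
rep("bar",bl+rect(-.0115,.0115,-.0235,.0235,.04),unproj(T,z1(350,204,315),.04),yaw=np.radians(2)) if 0 else None
b=unproj(T,(402,221.5),.04); rep("bar",bl+rect(-.0115,.0115,-.0235,.0235,.04),b,yaw=np.radians(3))
rep("square",bl,unproj(T,(369,222.5),.04),yaw=np.radians(-3))
rep("round",bl,unproj(T,(335,230),.04),yaw=np.radians(0))
st=unproj(T,(346.3,184),.04); rep("stand",rect(-.03,.03,-.03,.03,.04),st)
rep("pin",circ(.011,.084),unproj(T,(315+537/4,170+46/4),.084))
E
python3 meas.py
```

```text
mould both [544.7 131. ] yaw -1.9 dz 2.4 res 0.25
mould top [544.6 130.7] yaw -1.9 dz 0.0 res 0.24
mould scene [542.1 132.2] yaw -2.0 dz 0.0 res 0.24
pin_hole [462.74239844 133.614763   104.39958245] click [462.80576362 133.45938318 102.        ] hinge [616.66114024 128.6126711  104.39958245]
ear2 click [548.3528304 265.9366261  89.       ] r 153.37501038074402 angle -1.0767243498919001 -1.0767243498919
spacer both [506.2 170.7] yaw -5.3 dz 2.1 res 0.25
spacer top [506.2 170.3] yaw -7.1 dz 0.0 res 0.25
spacer scene [503.5 171.9] yaw -4.8 dz 0.0 res 0.24
bar both [ 530.6 -325.9] yaw 3.6 dz 2.0 res 0.25
bar top [ 530.7 -327.1] yaw 4.3 dz 0.0 res 0.25
bar scene [ 528.1 -325.9] yaw 2.6 dz 0.0 res 0.25
square both [ 523.6 -226.2] yaw -4.1 dz 2.5 res 0.02
square top [ 523.6 -227.5] yaw -4.0 dz 0.0 res 0.01
square scene [ 520.6 -226.3] yaw -4.0 dz 0.0 res 0.13
round both [ 504.9 -122. ] yaw 0.3 dz 3.0 res 0.25
round top [ 505.  -121.8] yaw 0.1 dz 0.0 res 0.38
round scene [ 501.3 -122.1] yaw 0.6 dz 0.0 res 0.25
stand both [ 640.8 -158.7] yaw 1.5 dz 2.5 res 0.25
stand top [ 640.9 -160.5] yaw 1.5 dz 0.0 res 0.21
stand scene [ 638.2 -158.7] yaw 1.0 dz 0.0 res 0.24
pin both [ 651.7 -447.7] yaw -0.0 dz 4.1 res 0.00
pin top [ 636.2 -455.8] yaw -0.0 dz 0.0 res 0.00
pin scene [ 646.5 -449.6] yaw 0.1 dz 0.0 res 0.01
```

The fits agree between views to about 2.5 mm, and the heights match the text. The spacer stands at (505,171) with yaw −5.3°. First I turn the tool and move above the spacer.

```bash
cat > go.py <<'E'
import sys,numpy as np; from rig import r; from scipy.spatial.transform import Rotation as R
def need(x,y,z,yaw):
    s=r.sense(); A=R.from_euler('xyz',s["tcp_rot"],degrees=True); B=R.from_euler('xyz',[180,0,yaw],degrees=True)
    t=(A.inv()*B).as_rotvec()/2
    d=np.array([x,y,z])-s["position"]; 
    print("pos",np.round(s["position"]*1e3,1),"yaw %.1f"%s["tcp_rot"][2],"F",np.round(s["contact_force"],1),"w %.3f"%s["grip_width"],"t %.1f"%s["time"])
    print(" turn units",np.round(t,4)," shift units now",np.round(A.inv().apply(d)/.2,4)," after turn",np.round(B.inv().apply(d)/.2,4))
if __name__=="__main__": need(*map(float,sys.argv[1:5]))
E
python3 -m jog '[{"az":-0.07},{"az":-0.07},{"az":-0.07},{"az":-0.07},{"az":-0.07},{"az":-0.07},{"az":-0.07},{"az":-0.07},{"az":-0.07}]' 0.6
python3 go.py .505 .171 .2 84.7
sed -i 's#315+537/4,170+46/4#349,181.3#' meas.py
```

```text
pos [ 140.5 -608.8  223.9] yaw 13.0 F [ 1.3 -0.1  0.2] w 0.998 t 0.2
 turn units [-3.000e-04 -2.000e-04 -6.257e-01]  shift units now [ 2.6527 -3.3891  0.1216]  after turn [4.0506 1.4546 0.1193]$[0]: bad value
```

```bash
python3 -m jog '[{"dx":0,"dy":0,"dz":0,"ax":0,"ay":0,"az":-0.07},{"dx":0,"dy":0,"dz":0,"ax":0,"ay":0,"az":-0.07}]' 0.6; echo; python3 -m jog --help
```

```text
time: 0.4
position: [0.1406, -0.6088, 0.2241]
tcp_rot: [-180.0, 0.0, 29.4]
contact_force: [-0.8, -0.4, -0.1]
grip_width: 0.867
grasp_force: 0.0
invalid input: not JSON, or not a number
```

```bash
python3 -m jog '[{"dx":0,"dy":0,"dz":0,"ax":0,"ay":0,"az":-0.069},{"dx":0,"dy":0,"dz":0,"ax":0,"ay":0,"az":-0.069},{"dx":0,"dy":0,"dz":0,"ax":0,"ay":0,"az":-0.069},{"dx":0,"dy":0,"dz":0,"ax":0,"ay":0,"az":-0.069},{"dx":0,"dy":0,"dz":0,"ax":0,"ay":0,"az":-0.069},{"dx":0,"dy":0,"dz":0,"ax":0,"ay":0,"az":-0.069},{"dx":0,"dy":0,"dz":0,"ax":0,"ay":0,"az":-0.069}]'
python3 -m jog '[{"dx":0.22,"dy":0.08,"dz":0,"ax":0,"ay":0,"az":0},{"dx":0.22,"dy":0.08,"dz":0,"ax":0,"ay":0,"az":0},{"dx":0.22,"dy":0.08,"dz":0,"ax":0,"ay":0,"az":0},{"dx":0.22,"dy":0.08,"dz":0,"ax":0,"ay":0,"az":0},{"dx":0.22,"dy":0.08,"dz":0,"ax":0,"ay":0,"az":0},{"dx":0.22,"dy":0.08,"dz":0,"ax":0,"ay":0,"az":0},{"dx":0.22,"dy":0.08,"dz":0,"ax":0,"ay":0,"az":0},{"dx":0.22,"dy":0.08,"dz":0,"ax":0,"ay":0,"az":0},{"dx":0.22,"dy":0.08,"dz":0,"ax":0,"ay":0,"az":0},{"dx":0.22,"dy":0.08,"dz":0,"ax":0,"ay":0,"az":0}]'
python3 go.py .505 .171 .2 84.7
```

```text
time: 1.1
position: [0.1405, -0.6089, 0.224]
tcp_rot: [-180.0, -0.0, 84.7]
contact_force: [-0.2, 0.6, 0.1]
grip_width: 0.598
grasp_force: 0.0
time: 2.1
position: [0.3431, -0.185, 0.2244]
tcp_rot: [180.0, 0.0, 84.4]
contact_force: [1.2, 0.2, -0.7]
grip_width: 0.6
grasp_force: 0.0
pos [ 343.1 -185.   224.4] yaw 84.4 F [ 1.2  0.2 -0.7] w 0.600 t 2.1
 turn units [ 0.0001  0.0003 -0.0029]  shift units now [1.8507 0.6308 0.1208]  after turn [1.847  0.6414 0.1219]
```

```bash
python3 -m jog '[{"dx":0.22,"dy":0.075,"dz":0.015,"ax":0,"ay":0,"az":0},{"dx":0.22,"dy":0.075,"dz":0.015,"ax":0,"ay":0,"az":0},{"dx":0.22,"dy":0.075,"dz":0.015,"ax":0,"ay":0,"az":0},{"dx":0.22,"dy":0.075,"dz":0.015,"ax":0,"ay":0,"az":0},{"dx":0.22,"dy":0.075,"dz":0.015,"ax":0,"ay":0,"az":0},{"dx":0.22,"dy":0.075,"dz":0.015,"ax":0,"ay":0,"az":0},{"dx":0.22,"dy":0.075,"dz":0.015,"ax":0,"ay":0,"az":0},{"dx":0.15,"dy":0.05,"dz":0.01,"ax":0,"ay":0,"az":0},{"dx":0,"dy":0,"dz":0,"ax":0,"ay":0,"az":0}]'
python3 go.py .505 .171 .2 84.7
```

```text
time: 3.0
position: [0.4907, 0.1426, 0.2009]
tcp_rot: [-179.9, -0.1, 84.7]
contact_force: [-1.3, -0.2, -0.5]
grip_width: 0.602
grasp_force: 0.0
pos [490.7 142.6 200.9] yaw 84.7 F [-1.3 -0.2 -0.5] w 0.602 t 3.0
 turn units [-0.0004 -0.0012 -0.0004]  shift units now [0.1482 0.058  0.0048]  after turn [0.1482 0.0581 0.0045]
```

```bash
python3 -m jog '[{"dx":0.148,"dy":0.058,"dz":0,"ax":0,"ay":0,"az":0},{"dx":0,"dy":0,"dz":0.165,"ax":0,"ay":0,"az":0},{"dx":0,"dy":0,"dz":0.165,"ax":0,"ay":0,"az":0},{"dx":0,"dy":0,"dz":0.165,"ax":0,"ay":0,"az":0},{"dx":0,"dy":0,"dz":0.165,"ax":0,"ay":0,"az":0},{"dx":0,"dy":0,"dz":0,"ax":0,"ay":0,"az":0}]'
python3 -m jog '[{"dx":0,"dy":0,"dz":0,"ax":0,"ay":0,"az":0},{"dx":0,"dy":0,"dz":0,"ax":0,"ay":0,"az":0},{"dx":0,"dy":0,"dz":0,"ax":0,"ay":0,"az":0},{"dx":0,"dy":0,"dz":0,"ax":0,"ay":0,"az":0},{"dx":0,"dy":0,"dz":0,"ax":0,"ay":0,"az":0},{"dx":0,"dy":0,"dz":0,"ax":0,"ay":0,"az":0}]' 0 25
```

```text
time: 3.6
position: [0.5027, 0.1655, 0.0662]
tcp_rot: [-179.7, 0.1, 84.4]
contact_force: [-0.3, -0.4, 0.3]
grip_width: 0.597
grasp_force: 0.0
time: 4.2
position: [0.5051, 0.1666, 0.0698]
tcp_rot: [180.0, 0.0, 84.4]
contact_force: [-1.5, -2.4, 9.5]
grip_width: 0.208
grasp_force: 25.0
```

```bash
python3 -m jog '[{"dx":0,"dy":0,"dz":-0.1,"ax":0,"ay":0,"az":0},{"dx":0,"dy":0,"dz":-0.2,"ax":0,"ay":0,"az":0},{"dx":0,"dy":0,"dz":-0.2,"ax":0,"ay":0,"az":0},{"dx":0,"dy":0,"dz":-0.2,"ax":0,"ay":0,"az":0},{"dx":0,"dy":0,"dz":0,"ax":0,"ay":0,"az":0}]'
python3 go.py .5294 -.331 .200 93.6
```

```text
time: 4.7
position: [0.5065, 0.1678, 0.2139]
tcp_rot: [179.6, -0.1, 84.4]
contact_force: [0.4, -0.5, -0.5]
grip_width: 0.211
grasp_force: 25.0
pos [506.5 167.8 213.9] yaw 84.4 F [ 0.4 -0.5 -0.5] w 0.211 t 4.7
 turn units [ 0.0032 -0.0006 -0.0804]  shift units now [-2.4708  0.3573  0.0672]  after turn [-2.4961 -0.0423  0.0694]
```

```bash
python3 -m jog '[{"dx":0,"dy":0,"dz":0,"ax":0,"ay":0,"az":-0.04},{"dx":0,"dy":0,"dz":0,"ax":0,"ay":0,"az":-0.04},{"dx":-0.22,"dy":0,"dz":0,"ax":0,"ay":0,"az":0},{"dx":-0.22,"dy":0,"dz":0,"ax":0,"ay":0,"az":0},{"dx":-0.22,"dy":0,"dz":0,"ax":0,"ay":0,"az":0},{"dx":-0.22,"dy":0,"dz":0,"ax":0,"ay":0,"az":0},{"dx":-0.22,"dy":0,"dz":0,"ax":0,"ay":0,"az":0},{"dx":-0.22,"dy":0,"dz":0,"ax":0,"ay":0,"az":0},{"dx":-0.22,"dy":0,"dz":0,"ax":0,"ay":0,"az":0},{"dx":-0.22,"dy":0,"dz":0,"ax":0,"ay":0,"az":0}]'
python3 go.py .5294 -.331 .200 93.6
```

```text
time: 5.7
position: [0.5262, -0.1865, 0.2089]
tcp_rot: [-180.0, 0.0, 93.5]
contact_force: [0.5, -0.1, 0.8]
grip_width: 0.207
grasp_force: 25.0
pos [ 526.2 -186.5  208.9] yaw 93.5 F [ 0.5 -0.1  0.8] w 0.207 t 5.7
 turn units [-0.0002  0.     -0.0005]  shift units now [-0.722  -0.0286  0.0445]  after turn [-0.722  -0.0293  0.0444]
```

```bash
python3 -m jog '[{"dx":-0.2,"dy":-0.01,"dz":0.05,"ax":0,"ay":0,"az":0},{"dx":-0.2,"dy":-0.01,"dz":0.1,"ax":0,"ay":0,"az":0},{"dx":-0.2,"dy":-0.01,"dz":0.1,"ax":0,"ay":0,"az":0},{"dx":-0.122,"dy":0,"dz":0.1,"ax":0,"ay":0,"az":0},{"dx":0,"dy":0,"dz":0.1,"ax":0,"ay":0,"az":0},{"dx":0,"dy":0,"dz":0,"ax":0,"ay":0,"az":0},{"dx":0,"dy":0,"dz":0,"ax":0,"ay":0,"az":0}]'
python3 go.py .5294 -.331 .118 93.6
cat > snap.py <<'E'
import sys,cv2,numpy as np; from cam import *; from rig import r
# snap.py name X Y Z : crops of both views around world point, 400 px tiles
n,X,Y,Z=sys.argv[1],*map(float,sys.argv[2:5]); w=int(sys.argv[5]) if len(sys.argv)>5 else 40
o=[]
for v in("top","scene"):
    d=r.get_image(v); np.save(f"last_{v}.npy",d,allow_pickle=True); u=np.round(proj(d,[X,Y,Z])[0]).astype(int)
    print(v,"x0,y0",u-w,"scale",400/(2*w)); o.append(cv2.resize(d["color"][u[1]-w:u[1]+w,u[0]-w:u[0]+w,::-1],(400,400),interpolation=cv2.INTER_CUBIC))
cv2.imwrite(f"pics/{n}.png",np.hstack(o))
E
python3 snap.py slot .53 -.33 .08 35
```

```text
time: 6.4
position: [0.5297, -0.3283, 0.1194]
tcp_rot: [-180.0, -0.0, 93.6]
contact_force: [0.2, -0.1, -0.5]
grip_width: 0.208
grasp_force: 25.0
pos [ 529.7 -328.3  119.4] yaw 93.6 F [ 0.2 -0.1 -0.5] w 0.208 t 6.4
 turn units [-0.0001 -0.0004  0.0001]  shift units now [-0.0134 -0.0023  0.0069]  after turn [-0.0134 -0.0023  0.0069]
top x0,y0 [373 185] scale 5.714285714285714
scene x0,y0 [106 189] scale 5.714285714285714
```

View pics/slot.png

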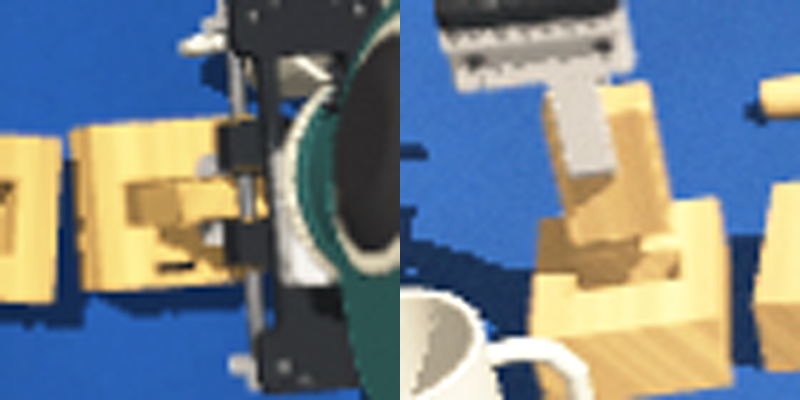

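The scene view shows the spacer held upright over the pocket, with its lower edge at tile (578,243)–(670,235). The top view shows only its +y end. I'll fit its edges relative to the slot.

```bash
cat > rel.py <<'E'
from cam import *
T,S=[np.load(f"last_{v}.npy",allow_pickle=True).item() for v in("top","scene")]
s=.01;l=.022
eS=[seg((s,-l,.005),(s,-l,.05)),seg((s,l,.005),(s,l,.03)),seg((s,-l,0),(s,l,0))]
eT=[seg((-s,.004,.07),(-s,l,.07)),seg((s,.004,.07),(s,l,.07)),seg((-s,l,.07),(s,l,.07))]
p0=[.5297,-.325,np.radians(3.6),.0605]
for n,vs,e,f in(("scene",[S],eS,(0,)),("top",[T],eT,(3,))):
    for yf in((),(2,)):
        p,q=fit(vs,e,p0,fixed=f+yf,rng=(3,2,1.5)); print(n,np.round(p[:2]*1e3,1),"yaw %.1f z %.1f res %.2f"%(np.degrees(p[2]),p[3]*1e3,q))
E
python3 rel.py
```

```text
scene [ 529.7 -322.8] yaw 5.3 z 66.1 res 0.26
scene [ 529.7 -322.5] yaw 3.6 z 66.2 res 0.30
top [ 530.8 -324.4] yaw 7.7 z 60.5 res 0.25
top [ 529.7 -324.7] yaw 3.6 z 60.5 res 0.50
```

```bash
python3 -m jog '[{"dx":-0.015,"dy":0.002,"dz":0,"ax":0,"ay":0,"az":0},{"dx":0,"dy":0,"dz":0.04,"ax":0,"ay":0,"az":0},{"dx":0,"dy":0,"dz":0.03,"ax":0,"ay":0,"az":0},{"dx":0,"dy":0,"dz":0.02,"ax":0,"ay":0,"az":0},{"dx":0,"dy":0,"dz":0.02,"ax":0,"ay":0,"az":0},{"dx":0,"dy":0,"dz":0.02,"ax":0,"ay":0,"az":0},{"dx":0,"dy":0,"dz":0,"ax":0,"ay":0,"az":0}]'
```

```text
time: 7.2
position: [0.5299, -0.3319, 0.0926]
tcp_rot: [-180.0, -0.0, 93.6]
contact_force: [-0.1, 0.2, -1.1]
grip_width: 0.215
grasp_force: 25.0
```

```bash
python3 -m jog '[{"dx":0,"dy":0,"dz":0.02,"ax":0,"ay":0,"az":0},{"dx":0,"dy":0,"dz":0.02,"ax":0,"ay":0,"az":0},{"dx":0,"dy":0,"dz":0.02,"ax":0,"ay":0,"az":0},{"dx":0,"dy":0,"dz":0,"ax":0,"ay":0,"az":0}]'
python3 -m jog '[{"dx":0,"dy":0,"dz":0.02,"ax":0,"ay":0,"az":0},{"dx":0,"dy":0,"dz":0.02,"ax":0,"ay":0,"az":0},{"dx":0,"dy":0,"dz":0.01,"ax":0,"ay":0,"az":0},{"dx":0,"dy":0,"dz":0,"ax":0,"ay":0,"az":0}]'
```

```text
time: 7.6
position: [0.5298, -0.3319, 0.0806]
tcp_rot: [-180.0, -0.0, 93.6]
contact_force: [0.6, -0.1, -0.5]
grip_width: 0.21
grasp_force: 25.0
time: 8.0
position: [0.53, -0.332, 0.0708]
tcp_rot: [-180.0, -0.0, 93.6]
contact_force: [0.2, 0.1, -0.2]
grip_width: 0.211
grasp_force: 25.0
```

Going in freely. I'll press down until it touches the floor.

```bash
python3 -m jog '[{"dx":0,"dy":0,"dz":0.01,"ax":0,"ay":0,"az":0},{"dx":0,"dy":0,"dz":0.01,"ax":0,"ay":0,"az":0},{"dx":0,"dy":0,"dz":0,"ax":0,"ay":0,"az":0}]'
python3 -m jog '[{"dx":0,"dy":0,"dz":0,"ax":0,"ay":0,"az":0},{"dx":0,"dy":0,"dz":0,"ax":0,"ay":0,"az":0},{"dx":0,"dy":0,"dz":0,"ax":0,"ay":0,"az":0},{"dx":0,"dy":0,"dz":0,"ax":0,"ay":0,"az":0}]'
```

```text
time: 8.3
position: [0.5304, -0.3322, 0.0678]
tcp_rot: [180.0, 0.0, 93.6]
contact_force: [-2.5, 1.3, 7.9]
grip_width: 0.212
grasp_force: 25.0
time: 8.7
position: [0.5304, -0.3321, 0.0678]
tcp_rot: [180.0, 0.0, 93.6]
contact_force: [-2.5, 1.1, 7.0]
grip_width: 0.206
grasp_force: 25.0
```

```bash
python3 -m jog '[{"dx":0,"dy":0,"dz":0,"ax":0,"ay":0,"az":0},{"dx":0,"dy":0,"dz":0,"ax":0,"ay":0,"az":0},{"dx":0,"dy":0,"dz":0,"ax":0,"ay":0,"az":0},{"dx":0,"dy":0,"dz":-0.05,"ax":0,"ay":0,"az":0},{"dx":0,"dy":0,"dz":-0.2,"ax":0,"ay":0,"az":0},{"dx":0,"dy":0,"dz":-0.2,"ax":0,"ay":0,"az":0},{"dx":0,"dy":0,"dz":-0.2,"ax":0,"ay":0,"az":0},{"dx":0,"dy":0,"dz":-0.1,"ax":0,"ay":0,"az":0}]' 0.55
python3 go.py .500 .300 .22 30
```

```text
time: 9.5
position: [0.531, -0.3321, 0.2215]
tcp_rot: [179.8, 0.1, 93.6]
contact_force: [0.1, 0.4, -0.3]
grip_width: 0.549
grasp_force: 0.0
pos [ 531.  -332.1  221.5] yaw 93.6 F [ 0.1  0.4 -0.3] w 0.549 t 9.5
 turn units [2.000e-03 1.000e-04 5.548e-01]  shift units now [3.1642e+00 4.2000e-02 4.0000e-04]  after turn [ 1.4459 -2.8148  0.0073]
```

```bash
cat > arc.py <<'E'
from cam import *; from rig import r
T=r.get_image("top"); print("bowl",np.round(unproj(T,(148,188),.07)*1e3), "time",r.sense()["time"])
yw=np.radians(-1.95); M=np.array([[np.cos(yw),-np.sin(yw)],[np.sin(yw),np.cos(yw)]])
o=np.array([.544,.131]); hg=o+M@[.072,0]
t=np.radians(93.6); tx=np.array([np.cos(t),np.sin(t)]); ty=np.array([np.sin(t),-np.cos(t)])
prev=r.sense()["position"][:2]
for th,gap in[(1.08,15),(1.08,0),(.95,0),(.8,0),(.65,0),(.5,0),(.35,0),(.2,0),(.1,0),(0.03,0),(0,0),(0,-3)]:
    c=8*np.cos(th)+12.5*np.sin(th)
    w=hg+M@(np.array([-np.cos(th),np.sin(th)])*.128+np.array([np.sin(th),np.cos(th)])*(.03+(c+gap)*1e-3))
    d=w-prev; prev=w; print(th,gap,"at",np.round(w*1e3),"step dx %.3f dy %.3f"%(d@tx/.2,d@ty/.2))
E
python3 arc.py
```

```text
bowl [626. 422.  70.] time 9.55
1.08 15 at [613. 270.] step dx 2.980 dy 0.595
1.08 0 at [600. 263.] step dx -0.029 dy -0.069
0.95 0 at [582. 260.] step dx -0.011 dy -0.087
0.8 0 at [563. 253.] step dx -0.027 dy -0.099
0.65 0 at [545. 243.] step dx -0.043 dy -0.095
0.5 0 at [528. 231.] step dx -0.058 dy -0.088
0.35 0 at [513. 215.] step dx -0.073 dy -0.078
0.2 0 at [501. 197.] step dx -0.085 dy -0.066
0.1 0 at [494. 185.] step dx -0.063 dy -0.036
0.03 0 at [491. 175.] step dx -0.046 dy -0.021
0 0 at [489. 171.] step dx -0.020 dy -0.008
0 -3 at [489. 168.] step dx -0.015 dy -0.001
```

```bash
python3 -m jog '[{"dx":0.22,"dy":0.045,"dz":0,"ax":0,"ay":0,"az":0},{"dx":0.22,"dy":0.045,"dz":0,"ax":0,"ay":0,"az":0},{"dx":0.22,"dy":0.045,"dz":0,"ax":0,"ay":0,"az":0},{"dx":0.22,"dy":0.045,"dz":0,"ax":0,"ay":0,"az":0},{"dx":0.22,"dy":0.045,"dz":0,"ax":0,"ay":0,"az":0},{"dx":0.22,"dy":0.045,"dz":0,"ax":0,"ay":0,"az":0},{"dx":0.22,"dy":0.045,"dz":0,"ax":0,"ay":0,"az":0},{"dx":0.22,"dy":0.045,"dz":0,"ax":0,"ay":0,"az":0},{"dx":0.22,"dy":0.045,"dz":0,"ax":0,"ay":0,"az":0},{"dx":0.22,"dy":0.045,"dz":0,"ax":0,"ay":0,"az":0}]' 0 10 >/dev/null
python3 -m jog '[{"dx":0.2,"dy":0.04,"dz":0,"ax":0,"ay":0,"az":0},{"dx":0.2,"dy":0.04,"dz":0,"ax":0,"ay":0,"az":0},{"dx":0.2,"dy":0.04,"dz":0,"ax":0,"ay":0,"az":0},{"dx":0.18,"dy":0.025,"dz":0,"ax":0,"ay":0,"az":0},{"dx":0,"dy":0,"dz":0,"ax":0,"ay":0,"az":0},{"dx":0,"dy":0,"dz":0,"ax":0,"ay":0,"az":0}]'
python3 go.py .613 .270 .088 93.6
```

```text
time: 11.15
position: [0.6116, 0.271, 0.2173]
tcp_rot: [-180.0, -0.0, 93.6]
contact_force: [0.1, -0.6, -0.0]
grip_width: 0.005
grasp_force: 0.0
pos [611.6 271.  217.3] yaw 93.6 F [ 0.1 -0.6 -0. ] w 0.005 t 11.2
 turn units [-0.0002 -0.0001  0.0004]  shift units now [-0.0056  0.0071  0.6467]  after turn [-0.0054  0.0068  0.6467]
```

```bash
python3 -m jog '[{"dx":0,"dy":0.007,"dz":0.2,"ax":0,"ay":0,"az":0},{"dx":0,"dy":0,"dz":0.2,"ax":0,"ay":0,"az":0},{"dx":0,"dy":0,"dz":0.2,"ax":0,"ay":0,"az":0},{"dx":0,"dy":0,"dz":0.05,"ax":0,"ay":0,"az":0},{"dx":0,"dy":0,"dz":0,"ax":0,"ay":0,"az":0}]'
python3 -m jog '[{"dx":-0.029,"dy":-0.069,"dz":0,"ax":0,"ay":0,"az":0},{"dx":-0.011,"dy":-0.087,"dz":0,"ax":0,"ay":0,"az":0},{"dx":-0.027,"dy":-0.099,"dz":0,"ax":0,"ay":0,"az":0},{"dx":-0.043,"dy":-0.095,"dz":0,"ax":0,"ay":0,"az":0},{"dx":-0.058,"dy":-0.088,"dz":0,"ax":0,"ay":0,"az":0},{"dx":-0.073,"dy":-0.078,"dz":0,"ax":0,"ay":0,"az":0},{"dx":-0.085,"dy":-0.066,"dz":0,"ax":0,"ay":0,"az":0}]'
python3 -m jog '[{"dx":-0.03,"dy":-0.018,"dz":0,"ax":0,"ay":0,"az":0},{"dx":-0.03,"dy":-0.018,"dz":0,"ax":0,"ay":0,"az":0},{"dx":-0.024,"dy":-0.01,"dz":0,"ax":0,"ay":0,"az":0},{"dx":-0.02,"dy":-0.01,"dz":0,"ax":0,"ay":0,"az":0},{"dx":0,"dy":0,"dz":0,"ax":0,"ay":0,"az":0}]'
```

```text
time: 11.65
position: [0.6133, 0.2691, 0.0868]
tcp_rot: [-179.9, 0.0, 93.5]
contact_force: [-0.5, 0.1, 0.9]
grip_width: 0.001
grasp_force: 0.0
time: 12.35
position: [0.502, 0.1981, 0.0899]
tcp_rot: [179.8, -0.0, 93.6]
contact_force: [2.1, 0.2, -0.4]
grip_width: 0.009
grasp_force: 0.7
time: 12.85
position: [0.4914, 0.1762, 0.0873]
tcp_rot: [-180.0, 0.0, 93.5]
contact_force: [0.7, 1.0, -0.0]
grip_width: 0.0
grasp_force: 0.0
```

Contact at about 1 N, as expected for the hinge. I'll carry on gently to the stop.

```bash
for i in 1 ; do python3 -m jog '[{"dx":-0.013,"dy":-0.005,"dz":0,"ax":0,"ay":0,"az":0},{"dx":-0.01,"dy":-0.003,"dz":0,"ax":0,"ay":0,"az":0},{"dx":-0.008,"dy":0,"dz":0,"ax":0,"ay":0,"az":0},{"dx":0,"dy":0,"dz":0,"ax":0,"ay":0,"az":0}]'; done
python3 -m jog '[{"dx":-0.01,"dy":0,"dz":0,"ax":0,"ay":0,"az":0},{"dx":0,"dy":0,"dz":0,"ax":0,"ay":0,"az":0},{"dx":0,"dy":0,"dz":0,"ax":0,"ay":0,"az":0}]'
```

```text
time: 13.25
position: [0.4905, 0.1737, 0.0875]
tcp_rot: [179.9, -0.3, 93.7]
contact_force: [5.4, 21.7, -12.7]
grip_width: 0.008
grasp_force: 10.1
time: 13.55
position: [0.4905, 0.1735, 0.0876]
tcp_rot: [179.8, -0.5, 93.8]
contact_force: [6.1, 30.8, -18.7]
grip_width: 0.007
grasp_force: 15.2
```

```bash
python3 -m jog '[{"dx":0.05,"dy":0,"dz":0,"ax":0,"ay":0,"az":0},{"dx":0.1,"dy":0,"dz":-0.1,"ax":0,"ay":0,"az":0},{"dx":0.05,"dy":0,"dz":-0.2,"ax":0,"ay":0,"az":0},{"dx":0,"dy":0,"dz":-0.2,"ax":0,"ay":0,"az":0},{"dx":0.2,"dy":0,"dz":-0.15,"ax":0,"ay":0,"az":0},{"dx":0.2,"dy":0,"dz":0,"ax":0,"ay":0,"az":0},{"dx":0.2,"dy":0,"dz":0,"ax":0,"ay":0,"az":0}]'
python3 snap.py shut .535 .131 .1 40; sed -n '/z1=/,$p' meas.py | head -0
python3 - <<'E'
from cam import *
B=[np.load(f"last_{v}.npy",allow_pickle=True).item() for v in("top","scene")]
ed=rect(-.135,.1,-.065,.17,.012)+[seg((-.065,-.03,.102),(.065,-.03,.102)),seg((.065,-.03,.102),(.065,0,.102))]+rect(-.099,-.065,-.014,.014,.102)[1:]
ho=circ(.006,.102,-.082)
for n,vs,f in(("both",B,()),("top",B[:1],(3,)),("scene",B[1:],(3,))):
    p,q=fit(vs,ed,[.544,.131,np.radians(-2),0],fixed=f); h=pose(p,np.array([[-.082,0,.102]]))[0]
    p2,q2=fit(vs,ho,p,fixed=(2,3),rng=(2,1.5)); h2=pose(p2,np.array([[-.082,0,.102]]))[0]
    # moving half: hinge at p, angle
    def place(a,P,vec=False):
        c,s=np.cos(-a[0]),np.sin(-a[0]); Q=(P-(0 if vec else np.array([.072,0,0])))@np.array([[c,s,0],[-s,c,0],[0,0,1]])
        return pose(p,Q+(0 if vec else np.array([.072,0,0])),vec)
    m,qm=fit(vs,[seg((-.065,.03,.102),(.065,.03,.102))],[0.01],place=place,rng=(4,2))
    print(n,"mould",np.round(p[:2]*1e3,1),"yaw %.2f dz %.1f"%(np.degrees(p[2]),p[3]*1e3),"hole",np.round(h*1e3,1),"circ",np.round(h2*1e3,1),q2,"theta %.3f"%m[0],qm)
E
python3 meas.py | grep -E "pin |stand|bar"
```

```text
time: 14.25
position: [0.4807, 0.3291, 0.2182]
tcp_rot: [179.9, 0.0, 93.5]
contact_force: [0.7, 0.3, -0.3]
grip_width: 0.003
grasp_force: 0.0
top x0,y0 [207 178] scale 5.0
scene x0,y0 [283 163] scale 5.0
both mould [541.7 121.4] yaw -1.96 dz 2.5 hole [462.9 133.3 104.5] circ [459.8 124.2 104.5] 0.11313856893688073 theta 0.100 0.3747950419676702
top mould [544.1 128.1] yaw -1.95 dz 0.0 hole [462.8 133.  102. ] circ [462.1 130.9 102. ] 0.33316379728419787 theta 0.031 0.286067993813487
scene mould [552.4 141.6] yaw -1.98 dz 0.0 hole [460.1 134.6 102. ] circ [470.4 144.5 102. ] 0.028208891379005396 theta -0.096 0.6997199084908766
bar both [ 530.7 -326.2] yaw 3.7 dz 2.3 res 0.24
bar top [ 530.9 -327.4] yaw 4.0 dz 0.0 res 0.25
bar scene [ 527.9 -326.7] yaw 3.5 dz 0.0 res 0.23
stand both [ 640.7 -158.7] yaw 1.6 dz 2.4 res 0.24
stand top [ 641.1 -160. ] yaw 1.8 dz 0.0 res 0.26
stand scene [ 638.2 -158.7] yaw 1.3 dz 0.0 res 0.24
pin both [ 641.5 -158.6] yaw 294.9 dz 2.0 res 0.21
pin top [ 641.7 -159.3] yaw -224.9 dz 0.0 res 0.05
pin scene [ 639.4 -158. ] yaw -163.0 dz 0.0 res 0.14
```

View pics/shut.png

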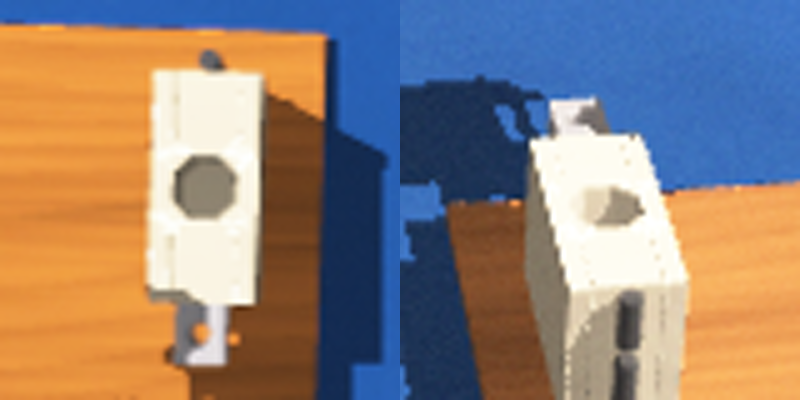

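The mould looks shut and the ear hole shows board through it at tile (200,332). My theta fit was corrupted by an array that got overwritten, so I'll redo it.

```bash
sed -i 's/p=np.float64(p0);/p=np.array(p0,float);/' cam.py
python3 - <<'E'
from cam import *
B=[np.load(f"last_{v}.npy",allow_pickle=True).item() for v in("top","scene")]
ed=rect(-.135,.1,-.065,.17,.012)+[seg((-.065,-.03,.102),(.065,-.03,.102)),seg((.065,-.03,.102),(.065,0,.102))]+rect(-.099,-.065,-.014,.014,.102)[1:]
for n,vs in(("top",B[:1]),("scene",B[1:])):
    p,q=fit(vs,ed,[.544,.131,np.radians(-2),0],fixed=(3,))
    def place(a,P,vec=False):
        h=0 if vec else np.array([.072,0,0]); c,s=np.cos(-a[0]),np.sin(-a[0])
        return pose(p,(P-h)@np.array([[c,s,0],[-s,c,0],[0,0,1]])+h,vec)
    for x in(0,.02,.05):
        m,qm=fit(vs,[seg((-.063,.03,.102),(.063,.03,.102)),seg((-.065,.005,.102),(-.065,.028,.102))],[x],place=place,rng=(3,1.5)); print(n,np.round(p*1e3,1),"theta %.3f"%m[0],qm)
    g=vs[0]["color"]; u=proj(vs[0],pose(p,np.array([[-.082,0,.102],[-.082,0,.012]]))); print(u)
E
python3 go.py .640 -.159 .22 93.6
```

```text
top [544.8 130.2 -34.1   0. ] theta 0.007 0.2502488717481636
top [544.8 130.2 -34.1   0. ] theta 0.008 0.2502377643787562
top [544.8 130.2 -34.1   0. ] theta 0.007 0.2510501124910013
[[246.53336183 244.36259245]
 [248.51028928 243.55157048]]
scene [542.  131.8 -34.6   0. ] theta 0.008 0.013029845174460274
scene [542.  131.8 -34.6   0. ] theta 0.008 0.23925419611162085
scene [542.  131.8 -34.6   0. ] theta 0.008 0.013029828745064385
[[318.38955992 186.23767679]
 [316.98235409 212.98152851]]
pos [479.7 328.7 216.9] yaw 93.7 F [ 0.2 -0.1  0.1] w 0.007 t 14.4
 turn units [-0.0005  0.      0.0006]  shift units now [-2.4845  0.6439 -0.0158]  after turn [-2.4838  0.6467 -0.0155]
```

The half is at the stop (theta about 0.008), and the hole minus pin offset is (−179, 292.3) mm, the same in both cameras. On to the pin.

```bash
python3 -m jog '[{"dx":-0.207,"dy":0.054,"dz":0,"ax":0,"ay":0,"az":0},{"dx":-0.207,"dy":0.054,"dz":0,"ax":0,"ay":0,"az":0},{"dx":-0.207,"dy":0.054,"dz":0,"ax":0,"ay":0,"az":0},{"dx":-0.207,"dy":0.054,"dz":0,"ax":0,"ay":0,"az":0},{"dx":-0.207,"dy":0.054,"dz":0,"ax":0,"ay":0,"az":0},{"dx":-0.207,"dy":0.054,"dz":0,"ax":0,"ay":0,"az":0},{"dx":-0.207,"dy":0.054,"dz":0,"ax":0,"ay":0,"az":0},{"dx":-0.207,"dy":0.054,"dz":0,"ax":0,"ay":0,"az":0},{"dx":-0.207,"dy":0.054,"dz":0,"ax":0,"ay":0,"az":0},{"dx":-0.207,"dy":0.054,"dz":0,"ax":0,"ay":0,"az":0}]' 0.5 >/dev/null
python3 -m jog '[{"dx":-0.207,"dy":0.054,"dz":0,"ax":0,"ay":0,"az":0},{"dx":-0.207,"dy":0.054,"dz":0,"ax":0,"ay":0,"az":0},{"dx":0,"dy":0,"dz":0,"ax":0,"ay":0,"az":0},{"dx":0,"dy":0,"dz":0,"ax":0,"ay":0,"az":0}]'
python3 go.py .6408 -.1588 .074 93.6
```

```text
time: 15.85
position: [0.6397, -0.1619, 0.2167]
tcp_rot: [-179.9, -0.0, 93.4]
contact_force: [0.6, 0.5, 0.6]
grip_width: 0.498
grasp_force: 0.0
pos [ 639.7 -161.9  216.7] yaw 93.4 F [0.6 0.5 0.6] w 0.498 t 15.8
 turn units [-0.0005 -0.0001 -0.0019]  shift units now [0.015  0.0071 0.7133]  after turn [0.0152 0.0064 0.7133]
```

```bash
python3 -m jog '[{"dx":0.015,"dy":0.006,"dz":0,"ax":0,"ay":0,"az":0},{"dx":0,"dy":0,"dz":0.2,"ax":0,"ay":0,"az":0},{"dx":0,"dy":0,"dz":0.2,"ax":0,"ay":0,"az":0},{"dx":0,"dy":0,"dz":0.2,"ax":0,"ay":0,"az":0},{"dx":0,"dy":0,"dz":0.113,"ax":0,"ay":0,"az":0},{"dx":0,"dy":0,"dz":0,"ax":0,"ay":0,"az":0},{"dx":0,"dy":0,"dz":0,"ax":0,"ay":0,"az":0}]'
python3 go.py .6408 -.1588 .074 93.6
python3 -m jog '[{"dx":0,"dy":0,"dz":0,"ax":0,"ay":0,"az":0},{"dx":0,"dy":0,"dz":0,"ax":0,"ay":0,"az":0},{"dx":0,"dy":0,"dz":0,"ax":0,"ay":0,"az":0},{"dx":0,"dy":0,"dz":0,"ax":0,"ay":0,"az":0},{"dx":0,"dy":0,"dz":0,"ax":0,"ay":0,"az":0},{"dx":0,"dy":0,"dz":0,"ax":0,"ay":0,"az":0}]' 0 40
```

```text
time: 16.55
position: [0.6418, -0.1559, 0.0757]
tcp_rot: [180.0, -0.0, 93.6]
contact_force: [0.2, -0.2, 0.4]
grip_width: 0.499
grasp_force: 0.0
pos [ 641.8 -155.9   75.7] yaw 93.6 F [ 0.2 -0.2  0.4] w 0.499 t 16.6
 turn units [ 0.0003 -0.0001  0.0001]  shift units now [-0.0142 -0.0059  0.0086]  after turn [-0.0142 -0.0059  0.0086]
time: 17.15
position: [0.6418, -0.1569, 0.0752]
tcp_rot: [180.0, 0.0, 93.5]
contact_force: [-0.0, -0.5, 6.2]
grip_width: 0.226
grasp_force: 40.0
```

```bash
python3 -m jog '[{"dx":0,"dy":0,"dz":-0.1,"ax":0,"ay":0,"az":0},{"dx":0,"dy":0,"dz":-0.2,"ax":0,"ay":0,"az":0},{"dx":0,"dy":0,"dz":-0.2,"ax":0,"ay":0,"az":0},{"dx":0,"dy":0,"dz":-0.2,"ax":0,"ay":0,"az":0},{"dx":0,"dy":0,"dz":-0.1,"ax":0,"ay":0,"az":0},{"dx":0,"dy":0,"dz":0,"ax":0,"ay":0,"az":0},{"dx":0,"dy":0,"dz":0,"ax":0,"ay":0,"az":0}]'
python3 go.py .4628 .1354 .235 93.55
```

```text
time: 17.85
position: [0.6412, -0.157, 0.2342]
tcp_rot: [-180.0, 0.0, 93.5]
contact_force: [0.9, -0.3, -1.1]
grip_width: 0.225
grasp_force: 40.0
pos [ 641.2 -157.   234.2] yaw 93.5 F [ 0.9 -0.3 -1.1] w 0.225 t 17.9
 turn units [-0.0002  0.0001 -0.    ]  shift units now [ 1.5142 -0.8001 -0.0041]  after turn [ 1.5143 -0.8    -0.0041]
```

```bash
python3 -m jog '[{"dx":0.19,"dy":-0.1,"dz":0,"ax":0,"ay":0,"az":0},{"dx":0.19,"dy":-0.1,"dz":0,"ax":0,"ay":0,"az":0},{"dx":0.19,"dy":-0.1,"dz":0,"ax":0,"ay":0,"az":0},{"dx":0.19,"dy":-0.1,"dz":0,"ax":0,"ay":0,"az":0},{"dx":0.19,"dy":-0.1,"dz":0,"ax":0,"ay":0,"az":0},{"dx":0.19,"dy":-0.1,"dz":0,"ax":0,"ay":0,"az":0},{"dx":0.19,"dy":-0.1,"dz":0,"ax":0,"ay":0,"az":0},{"dx":0.18,"dy":-0.1,"dz":0,"ax":0,"ay":0,"az":0},{"dx":0,"dy":0,"dz":0,"ax":0,"ay":0,"az":0},{"dx":0,"dy":0,"dz":0,"ax":0,"ay":0,"az":0}]'
python3 go.py .4628 .1354 .19 93.55
```

```text
time: 18.85
position: [0.4624, 0.1348, 0.2338]
tcp_rot: [-179.9, 0.0, 93.6]
contact_force: [-0.3, -0.4, 0.2]
grip_width: 0.229
grasp_force: 40.0
pos [462.4 134.8 233.8] yaw 93.6 F [-0.3 -0.4  0.2] w 0.229 t 18.9
 turn units [-0.0007  0.0001  0.0007]  shift units now [0.0028 0.0026 0.2192]  after turn [0.0027 0.0023 0.2192]
```

```bash
python3 -m jog '[{"dx":0.002,"dy":0.002,"dz":0.1,"ax":0,"ay":0,"az":0},{"dx":0,"dy":0,"dz":0.1,"ax":0,"ay":0,"az":0},{"dx":0,"dy":0,"dz":0.02,"ax":0,"ay":0,"az":0},{"dx":0,"dy":0,"dz":0,"ax":0,"ay":0,"az":0},{"dx":0,"dy":0,"dz":0,"ax":0,"ay":0,"az":0}]'
python3 go.py .4628 .1354 .19 93.55
python3 snap.py pinover .463 .134 .11 20
```

```text
time: 19.35
position: [0.4639, 0.1349, 0.1911]
tcp_rot: [180.0, -0.0, 93.5]
contact_force: [0.6, -0.6, -0.1]
grip_width: 0.223
grasp_force: 40.0
pos [463.9 134.9 191.1] yaw 93.5 F [ 0.6 -0.6 -0.1] w 0.223 t 19.4
 turn units [ 0.0001 -0.0002 -0.0002]  shift units now [ 0.0027 -0.0051  0.0057]  after turn [ 0.0027 -0.0051  0.0057]
top x0,y0 [226 224] scale 10.0
scene x0,y0 [299 164] scale 10.0
```

View pics/pinover.png

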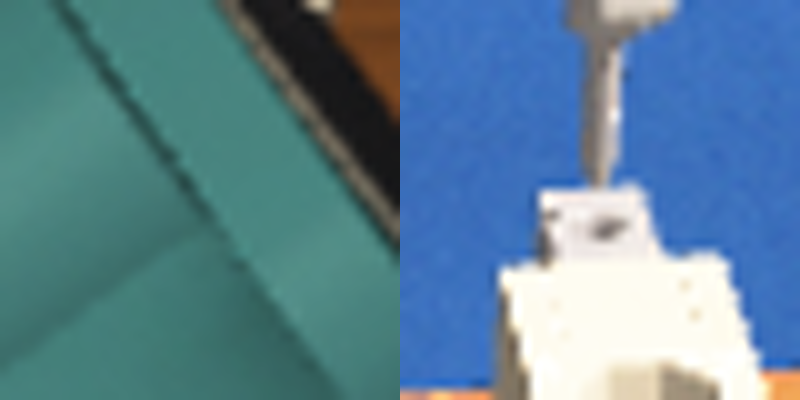

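The scene view shows the pin tip at tile (601,185) above the ear, and the predicted hole mouth is at (599,227), so they line up. I'll lower it with force checks.

```bash
python3 -m jog '[{"dx":0.001,"dy":-0.003,"dz":0.03,"ax":0,"ay":0,"az":0},{"dx":0,"dy":0,"dz":0.02,"ax":0,"ay":0,"az":0},{"dx":0,"dy":0,"dz":0.02,"ax":0,"ay":0,"az":0},{"dx":0,"dy":0,"dz":0.01,"ax":0,"ay":0,"az":0},{"dx":0,"dy":0,"dz":0,"ax":0,"ay":0,"az":0}]'
python3 -m jog '[{"dx":0,"dy":0,"dz":0.01,"ax":0,"ay":0,"az":0},{"dx":0,"dy":0,"dz":0.01,"ax":0,"ay":0,"az":0},{"dx":0,"dy":0,"dz":0,"ax":0,"ay":0,"az":0}]'
```

```text
time: 19.95
position: [0.4627, 0.1353, 0.1744]
tcp_rot: [-180.0, -0.0, 93.6]
contact_force: [0.1, 0.2, -0.8]
grip_width: 0.227
grasp_force: 40.0
time: 20.25
position: [0.4628, 0.1352, 0.1705]
tcp_rot: [-180.0, -0.0, 93.6]
contact_force: [0.3, -0.1, -0.3]
grip_width: 0.226
grasp_force: 40.0
```

```bash
python3 -m jog '[{"dx":0,"dy":0,"dz":0.015,"ax":0,"ay":0,"az":0},{"dx":0,"dy":0,"dz":0.015,"ax":0,"ay":0,"az":0},{"dx":0,"dy":0,"dz":0.01,"ax":0,"ay":0,"az":0},{"dx":0,"dy":0,"dz":0,"ax":0,"ay":0,"az":0}]'
python3 -m jog '[{"dx":0,"dy":0,"dz":0.015,"ax":0,"ay":0,"az":0},{"dx":0,"dy":0,"dz":0.015,"ax":0,"ay":0,"az":0},{"dx":0,"dy":0,"dz":0.01,"ax":0,"ay":0,"az":0},{"dx":0,"dy":0,"dz":0,"ax":0,"ay":0,"az":0}]'
```

```text
time: 20.65
position: [0.4627, 0.1353, 0.1624]
tcp_rot: [-180.0, -0.0, 93.6]
contact_force: [0.3, 0.5, 0.6]
grip_width: 0.228
grasp_force: 40.0
time: 21.05
position: [0.4627, 0.1353, 0.1544]
tcp_rot: [-180.0, -0.0, 93.6]
contact_force: [0.8, 1.9, -1.3]
grip_width: 0.227
grasp_force: 40.0
```

```bash
python3 -m jog '[{"dx":0,"dy":0,"dz":0.015,"ax":0,"ay":0,"az":0},{"dx":0,"dy":0,"dz":0.015,"ax":0,"ay":0,"az":0},{"dx":0,"dy":0,"dz":0.015,"ax":0,"ay":0,"az":0},{"dx":0,"dy":0,"dz":0,"ax":0,"ay":0,"az":0}]'
python3 -m jog '[{"dx":0,"dy":0,"dz":0.015,"ax":0,"ay":0,"az":0},{"dx":0,"dy":0,"dz":0.015,"ax":0,"ay":0,"az":0},{"dx":0,"dy":0,"dz":0.015,"ax":0,"ay":0,"az":0},{"dx":0,"dy":0,"dz":0.015,"ax":0,"ay":0,"az":0},{"dx":0,"dy":0,"dz":0,"ax":0,"ay":0,"az":0}]'
```

```text
time: 21.45
position: [0.4627, 0.1352, 0.1452]
tcp_rot: [-180.0, -0.0, 93.6]
contact_force: [-0.1, 1.2, -1.4]
grip_width: 0.227
grasp_force: 40.0
time: 21.95
position: [0.4627, 0.1353, 0.1333]
tcp_rot: [-180.0, -0.0, 93.6]
contact_force: [0.4, 2.0, -1.0]
grip_width: 0.227
grasp_force: 40.0
```

```bash
python3 -m jog '[{"dx":0,"dy":0,"dz":0.015,"ax":0,"ay":0,"az":0},{"dx":0,"dy":0,"dz":0.01,"ax":0,"ay":0,"az":0},{"dx":0,"dy":0,"dz":0,"ax":0,"ay":0,"az":0}]'
python3 -m jog '[{"dx":0,"dy":0,"dz":0.01,"ax":0,"ay":0,"az":0},{"dx":0,"dy":0,"dz":0.005,"ax":0,"ay":0,"az":0},{"dx":0,"dy":0,"dz":0,"ax":0,"ay":0,"az":0},{"dx":0,"dy":0,"dz":0,"ax":0,"ay":0,"az":0}]'
```

```text
time: 22.25
position: [0.4627, 0.1353, 0.1284]
tcp_rot: [-180.0, -0.0, 93.6]
contact_force: [0.1, 2.2, -1.8]
grip_width: 0.225
grasp_force: 40.0
time: 22.65
position: [0.463, 0.1355, 0.127]
tcp_rot: [180.0, 0.1, 93.6]
contact_force: [-12.7, -3.4, 38.1]
grip_width: 0.221
grasp_force: 40.1
```

The head is seated (z = 0.127, 38 N). I ease off, release and rise.

```bash
python3 -m jog '[{"dx":0,"dy":0,"dz":-0.009,"ax":0,"ay":0,"az":0},{"dx":0,"dy":0,"dz":0,"ax":0,"ay":0,"az":0}]'
python3 -m jog '[{"dx":0,"dy":0,"dz":0,"ax":0,"ay":0,"az":0},{"dx":0,"dy":0,"dz":0,"ax":0,"ay":0,"az":0},{"dx":0,"dy":0,"dz":0,"ax":0,"ay":0,"az":0},{"dx":0,"dy":0,"dz":-0.05,"ax":0,"ay":0,"az":0},{"dx":0,"dy":0,"dz":-0.15,"ax":0,"ay":0,"az":0},{"dx":0,"dy":0,"dz":-0.2,"ax":0,"ay":0,"az":0},{"dx":0,"dy":0,"dz":-0.1,"ax":0,"ay":0,"az":0},{"dx":0,"dy":0,"dz":0,"ax":0,"ay":0,"az":0}]' 0.5
python3 go.py .540 .131 .2 -1.95
python3 go.py .540 .131 .2 178.05; python3 -c "from rig import r;print(r.sense()['joint_positions'])"
```

```text
time: 22.85
position: [0.4628, 0.1353, 0.1276]
tcp_rot: [180.0, -0.0, 93.6]
contact_force: [-1.5, 1.7, 1.2]
grip_width: 0.227
grasp_force: 40.0
time: 23.65
position: [0.464, 0.1357, 0.2305]
tcp_rot: [179.8, 0.0, 93.5]
contact_force: [-0.5, 0.6, -0.2]
grip_width: 0.497
grasp_force: 0.0
pos [464.  135.7 230.5] yaw 93.5 F [-0.5  0.6 -0.2] w 0.497 t 23.6
 turn units [ 0.0017 -0.0017  0.8333]  shift units now [-0.0469  0.3772  0.154 ]  after turn [0.3806 0.0105 0.1523]
pos [464.  135.7 230.5] yaw 93.5 F [-0.5  0.6 -0.2] w 0.497 t 23.6
 turn units [ 0.0017  0.0017 -0.7374]  shift units now [-0.0469  0.3772  0.154 ]  after turn [-0.3806 -0.0105  0.1523]
[ 29.26592865  15.694974   -56.69063273 110.4262386   15.04100206
  61.41969012 -30.14672048]
```

```bash
python3 -m jog '[{"dx":0,"dy":0,"dz":0,"ax":0,"ay":0,"az":-0.07},{"dx":0,"dy":0,"dz":0,"ax":0,"ay":0,"az":-0.07},{"dx":0,"dy":0,"dz":0,"ax":0,"ay":0,"az":-0.07},{"dx":0,"dy":0,"dz":0,"ax":0,"ay":0,"az":-0.07}]' 1
python3 go.py .540 .131 .2 178.05; python3 -c "from rig import r;print(r.sense()['joint_positions'])"
```

```text
time: 24.05
position: [0.4626, 0.1352, 0.2273]
tcp_rot: [-180.0, -0.0, 126.0]
contact_force: [0.1, -0.6, 0.4]
grip_width: 0.806
grasp_force: 0.0
pos [462.6 135.2 227.3] yaw 126.0 F [ 0.1 -0.6  0.4] w 0.806 t 24.1
 turn units [-2.000e-04 -2.000e-04 -4.544e-01]  shift units now [-0.2443  0.301   0.1361]  after turn [-0.3875 -0.0077  0.1363]
[ 34.07966356  18.36633011 -63.31034805 110.54372664  18.5335896
  62.27787905  -0.90449037]
```

Joint 3 is nearing its limit in this direction, so I turn the other way.

```bash
python3 -m jog '[{"dx":0,"dy":0,"dz":0,"ax":0,"ay":0,"az":0.07},{"dx":0,"dy":0,"dz":0,"ax":0,"ay":0,"az":0.07},{"dx":0,"dy":0,"dz":0,"ax":0,"ay":0,"az":0.07},{"dx":0,"dy":0,"dz":0,"ax":0,"ay":0,"az":0.07},{"dx":0,"dy":0,"dz":0,"ax":0,"ay":0,"az":0.07},{"dx":0,"dy":0,"dz":0,"ax":0,"ay":0,"az":0.07},{"dx":0,"dy":0,"dz":0,"ax":0,"ay":0,"az":0.07},{"dx":0,"dy":0,"dz":0,"ax":0,"ay":0,"az":0.07},{"dx":0,"dy":0,"dz":0,"ax":0,"ay":0,"az":0.07},{"dx":0,"dy":0,"dz":0,"ax":0,"ay":0,"az":0.07}]'
python3 go.py .540 .131 .2 -1.95; python3 -c "from rig import r;print(r.sense()['joint_positions'])"
```

```text
time: 25.05
position: [0.4625, 0.1352, 0.2272]
tcp_rot: [-180.0, 0.0, 45.1]
contact_force: [0.2, 0.1, 0.2]
grip_width: 0.996
grasp_force: 0.0
pos [462.5 135.2 227.2] yaw 45.1 F [0.2 0.1 0.2] w 0.996 t 25.1
 turn units [-1.000e-04  3.000e-04  4.106e-01]  shift units now [0.2585 0.2892 0.1356]  after turn [0.3877 0.0078 0.1358]
[ 21.84976757  13.57665282 -47.39532094 110.81781162  11.43897872
  60.430729   -75.34204435]
```

```bash
python3 -m jog '[{"dx":0,"dy":0,"dz":0,"ax":0,"ay":0,"az":0.0685},{"dx":0,"dy":0,"dz":0,"ax":0,"ay":0,"az":0.0685},{"dx":0,"dy":0,"dz":0,"ax":0,"ay":0,"az":0.0685},{"dx":0,"dy":0,"dz":0,"ax":0,"ay":0,"az":0.0685},{"dx":0,"dy":0,"dz":0,"ax":0,"ay":0,"az":0.0685},{"dx":0,"dy":0,"dz":0,"ax":0,"ay":0,"az":0.0685},{"dx":0,"dy":0,"dz":0,"ax":0,"ay":0,"az":0}]'
python3 go.py .538 .131 .081 -1.95
python3 snap.py pinin .48 .134 .11 30
```

```text
time: 25.75
position: [0.4626, 0.1353, 0.2272]
tcp_rot: [180.0, 0.0, -1.8]
contact_force: [-0.0, 0.4, -0.3]
grip_width: 1.001
grasp_force: 0.0
pos [462.6 135.3 227.2] yaw -1.8 F [-0.   0.4 -0.3] w 1.001 t 25.8
 turn units [0.0001 0.0003 0.0012]  shift units now [0.3782 0.0094 0.7309]  after turn [0.3777 0.0086 0.7311]
top x0,y0 [216 208] scale 6.666666666666667
scene x0,y0 [290 158] scale 6.666666666666667
```

View pics/pinin.png

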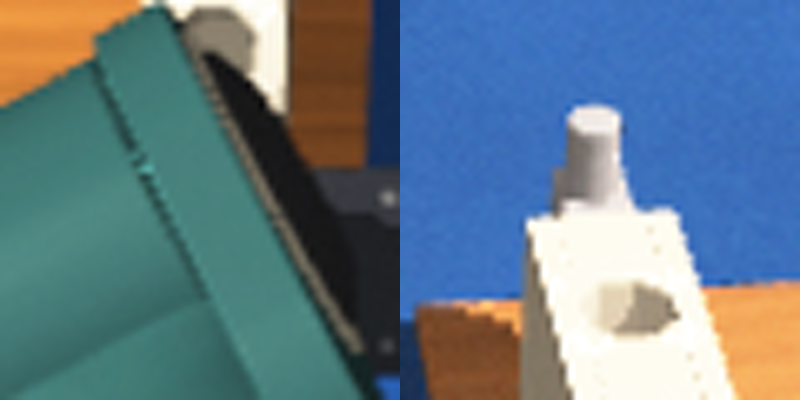

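The scene view shows the pin's knob standing upright on the ears at tile (595,105–200), fully seated. Now the squeeze.

```bash
python3 -m jog '[{"dx":0.19,"dy":0.005,"dz":0,"ax":0,"ay":0,"az":0},{"dx":0.188,"dy":0.004,"dz":0,"ax":0,"ay":0,"az":0.001},{"dx":0,"dy":0,"dz":0,"ax":0,"ay":0,"az":0},{"dx":0,"dy":0,"dz":0.2,"ax":0,"ay":0,"az":0},{"dx":0,"dy":0,"dz":0.1,"ax":0,"ay":0,"az":0},{"dx":0,"dy":0,"dz":0,"ax":0,"ay":0,"az":0}]'
python3 go.py .538 .131 .081 -1.95
```

```text
time: 26.45
position: [0.5367, 0.1309, 0.1651]
tcp_rot: [180.0, 0.3, -1.6]
contact_force: [-0.2, -0.3, 0.0]
grip_width: 1.002
grasp_force: 0.0
pos [536.7 130.9 165.1] yaw -1.6 F [-0.2 -0.3  0. ] w 1.002 t 26.4
 turn units [0.0002 0.0022 0.0031]  shift units now [ 0.0081 -0.0009  0.4203]  after turn [ 0.0063 -0.0008  0.4203]
```

```bash
python3 -m jog '[{"dx":0,"dy":0,"dz":0.1,"ax":0,"ay":0.002,"az":0.002},{"dx":0,"dy":0,"dz":0.1,"ax":0,"ay":0,"az":0},{"dx":0,"dy":0,"dz":0.1,"ax":0,"ay":0,"az":0},{"dx":0,"dy":0,"dz":0.1,"ax":0,"ay":0,"az":0},{"dx":0,"dy":0,"dz":0.02,"ax":0,"ay":0,"az":0},{"dx":0,"dy":0,"dz":0,"ax":0,"ay":0,"az":0},{"dx":0,"dy":0,"dz":0,"ax":0,"ay":0,"az":0}]'
python3 -m jog '[{"dx":0,"dy":0,"dz":0,"ax":0,"ay":0,"az":0},{"dx":0,"dy":0,"dz":0,"ax":0,"ay":0,"az":0},{"dx":0,"dy":0,"dz":0,"ax":0,"ay":0,"az":0},{"dx":0,"dy":0,"dz":0,"ax":0,"ay":0,"az":0},{"dx":0,"dy":0,"dz":0,"ax":0,"ay":0,"az":0},{"dx":0,"dy":0,"dz":0,"ax":0,"ay":0,"az":0}]' 0 50
```

```text
time: 27.15
position: [0.5393, 0.1315, 0.0848]
tcp_rot: [-180.0, -0.3, -2.0]
contact_force: [0.8, -1.0, -0.0]
grip_width: 1.001
grasp_force: 0.0
time: 27.75
position: [0.5387, 0.1319, 0.0836]
tcp_rot: [-179.9, -0.2, -2.0]
contact_force: [0.3, 5.2, -0.4]
grip_width: 0.636
grasp_force: 50.0
```

```bash
python3 -m jog '[{"dx":0,"dy":0,"dz":0,"ax":0,"ay":0,"az":0},{"dx":0,"dy":0,"dz":0,"ax":0,"ay":0,"az":0},{"dx":0,"dy":0,"dz":0,"ax":0,"ay":0,"az":0}]' 0 60
python3 - <<'E'
from rig import r; import cv2
cv2.imwrite("pics/final.png",cv2.resize(r.get_image("scene")["color"][140:320,80:480,::-1],None,fx=2,fy=2,interpolation=cv2.INTER_CUBIC))
E
```

```text
time: 28.05
position: [0.5387, 0.1319, 0.0836]
tcp_rot: [-180.0, -0.2, -2.0]
contact_force: [0.9, 5.3, 0.4]
grip_width: 0.633
grasp_force: 60.0
```

View pics/final.png

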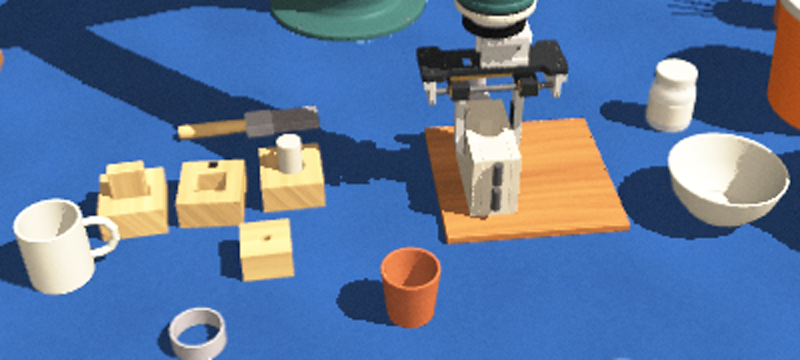

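The final view shows the spacer standing in its bar block (130,180) and the pin stand empty (266,240). The mould is shut in the gripper at (490,150), and the other items are where they were. I'm handing it in.

```bash
python3 -c "from rig import r;print(r.sign_off())"
```

```text
the job is handed in; nothing more can be done
None
```

I handed the job in at about 28 s: the spacer is seated in its bar block, the mould is shut, the pin is pushed fully home and released, and the gripper is still squeezing the halves together at 60 N.

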